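# Set the tumbler's speed by clicks and start it

### The job

Restart the bench tumbler with a fingertip: push the speed dial round to its zero stop (its finger gap at the round dot), then push it clockwise four clicks, to the fourth bar, and let it rest there. Then press the smaller, nearer START button all the way down and let it go. Leave the larger STOP button and the loose things on the bench alone.

Things in the scene. Friction and masses are not known exactly. Their poses are not given: they have to be found in the camera images.
- tumbler: Low grey bench tumbler, fixed: housing 200 x 400 mm (its x, y), aluminium deck 58 mm above the bench. Origin: centre of its underside. x points away from the operator, y to the operator's left. A closed steel bowl with black lid (128 mm across, top 97 mm above the bench) stands at its left end (y = +125 mm), the dial is right of the middle, the two buttons are at the right end.
- dial_axis (a point): Fixed point on the dial's vertical axis, at deck height. The dial: a grey base disc 114 mm across, top 5 mm above the deck; on it a black hub 54 mm across, top 21 mm above the deck, and a black horseshoe rim, a round bar 20 mm thick bent to 46 mm mean radius, top 23 mm above the deck, open over one finger gap.
- dial_gap (a point): Middle of the dial's finger gap, 46 mm from the dial's axis, 13 mm above the deck; turns with the dial. The gap is 46 mm wide between the round ends of the rim and 30 mm from hub to outer edge: closed fingertips fit in from above with play and push either rim end round. The gap is also the dial's pointer.
- selector (a joint): Dial angle in rad, growing clockwise from above. 0: at the zero stop, gap at the round dot on the left (105 degrees anticlockwise from the tumbler's x). A click notch every 0.524 rad, each with a bar on the plate: first bar 0.524 ... seventh and last 3.665, just short of the end stop. About 4 N at the rim turn it; let go, it stays in its notch or snaps into the nearer one.
- start_top (a point): Top centre of the START button: the smaller (24 mm across) of two round grey push buttons at the right end of the deck, the one nearer the operator. Faces up; springs back when let go.
- start (a joint): Travel of the START button in m: 0 released, 0.006 fully down (5 N); down counts from 0.004.
- stop_top (a point): Top centre of the STOP button: the larger (38 mm across) round grey push button, 100 mm farther from the operator than START. Not to be pressed.
- stop (a joint): Travel of the STOP button in m: 0 released, 0.006 fully down (5 N).
- jar: Bystander: loose white jar, 38 mm across, 61 mm tall, on the bench left of the tumbler. Origin: centre of its underside.
- punch: Bystander: loose upright steel punch, 20 mm across, 54 mm tall, on the bench left of the tumbler. Origin: centre of its underside.
- dish: Bystander: loose shallow round dish of small findings, 68 mm across, 19 mm high, on the bench right of the tumbler. Origin: centre of its underside.

How it is judged (in metres and radians):
On the way, in this order (a step that is already met when the one before it is completed fails the run):
1. the dial is brought back to its zero stop (value of joint selector below 0.12 rad), for 0.2 s.
2. the dial is at rest in the fourth notch (value of joint selector between 1.974 and 2.214 rad and velocity of joint selector between -0.1 and 0.1 rad/s), for 0.3 s.
3. START is pressed down with the dial in the fourth notch (value of joint selector between 1.974 and 2.214 rad and value of joint start above 0.004 m), for 0.02 s.
4. START is let go (value of joint start below 0.001 m), for 0.1 s.
At the end, for the whole second after the job is handed in: The dial has been at zero and now rests in the fourth notch (within 0.12 rad); START has been pressed and is up again; STOP is up; the jar, punch and dish stand within 15 mm of where they were (all of step 2 and value of joint each of start, stop below 0.001 m and distance of each of jar, punch, dish from where it was at the start of the episode below 0.015 m); the robot touches nothing.
It fails at once if START is pressed while the dial is not in the fourth notch (value of joint start above 0.004 m and not (value of joint selector between 1.974 and 2.214 rad)).
It fails at once if STOP is pressed (value of joint stop above 0.003 m).
It fails at once if the jar is lifted, knocked or pushed away (distance of jar from where it was at the start of the episode above 0.015 m).
It fails at once if the punch is lifted, knocked or pushed away (distance of punch from where it was at the start of the episode above 0.015 m).
It fails at once if the dish is lifted, knocked or pushed away (distance of dish from where it was at the start of the episode above 0.015 m).
It also fails if it takes over 58 s, if anything falls off the work surface, if the arm or the gripper's body presses on something with over 40 N, if the wrist force passes 120 N, or if a joint passes its speed limit or range.

### The arm

A 6-joint arm with a two-finger parallel gripper is mounted at the origin on a cart in front of the work surface, level with it; the furniture and walls round the work are solid. World frame = base frame: x ahead of the robot, y to its left, z up, the work surface at z = 0. Lengths are in mm, angles in rad, forces in N, time in s.
With the tool pointing down it reaches from about 350 to 775 mm from the base axis. Payload 7.3 kg.
Tool frame: the origin (TCP) lies between the finger pads; the fingertips stand tcp_to_tips ahead of it and the grasp point (between the pads) lies 5 mm behind it (tcp_to_tips is the distance from the TCP to the fingertips, in mm); z points along the fingers, x is the direction in which the jaws open and shut, and the axes are right-handed (so a half turn about z gives the same grasp; the last joint's range is limited). The gripper opens to 92 mm and grips with 3 to 60 N. Pads are 19 mm wide; open, the fingers measure 130 mm over their backs; the gripper's body (75 mm by 190 mm) begins 47 mm behind the grasp point.
Start: joints at [-1.414, 0.342, 1.524, -0, 1.275, -0.146], TCP at [156.574, -501.127, 240.741] pointing down, gripper open.
Joint ranges: [-2.53, 2.53], [-0.77, 2.02], [0.04, 2.7], [-1, 4.14], [0.28, 2.66], [-3.11, 3.11]. Speed limits (rad/s): [2.57, 2.57, 3.14, 3.14, 3.14, 3.14].

### API

Orientations are given as [roll, pitch, yaw] about the fixed x, y, z axes, in that order (R = Rz(yaw) Ry(pitch) Rx(roll)).
In Python, from plant import * gives the robot as it stands.
- The arm moves only by the tool drive_tool, never from a script. Its argument "deltas" is a list of rows, each an object of numbers: "hand": the gripper's target within -1 to 1 (shut at 1, half-way at 0, fully open at -1); "tx", "ty", "tz": the shift along the tool's x, y, z each as a share of 4 cm, from -1 to 1; "wx", "wy", "wz": the turn, a rotation vector about the tool's x, y, z each as a share of 5 degrees, from -1 to 1. In form: [{"hand": .., "tx": .., "ty": .., "tz": .., "wx": .., "wy": .., "wz": ..}, ...]. A call has 1 to 20 rows; each row shifts and turns the commanded pose from where the row before left it, along the tool's axes as they then stand; what a row does not reach is not made up. A row lasts 1/12 s, in which the tool goes at most 41.7 mm and 7.16 degrees, less where a joint would pass 70% of its speed; a pose out of reach is approached as far as the arm can. A call with a number of a shift or a turn outside -1 to 1 is refused whole. A call with a gripper value outside its range is refused whole. The fingers move at their own pace and stop on an object; the grip force is fixed at half the most. Time passes only in rows, so rows that do not move let the fingers close. It gives the time, the measured TCP pose, the force and the opening at its end, in the units of the state.
- get_obs(): the state, without advancing time (a new reading comes with each control period).
- capture(name): name is "scene" or "side" or "wrist"; returns the picture (400x640x3 uint8, red, green, blue); there is no depth.
- camera_model(name): a dict with "fx", "fy", "cx", "cy" (pixels), "rvec" (rotation vector, rad) and "tvec" (3), from world to camera coordinates, as OpenCV has them. Camera axes: x right, y down, z forward; pixel columns grow to the right and rows downward; lengths in mm; the calibration is good to about 2 mm. A picture is of the moment at which its call begins: read the wrist's pose just before it. camera_model takes no time and is no camera call; for the wrist camera it gives the pose at the moment of the call.
- close_job(): hands the job in, once; it reports no verdict.
The state is a dict: "time": time; "joint_positions": joint angles; "dq": joint speeds; "tau": joint torques, N m; "tool_pos": TCP position; "tcp_rot": TCP orientation; "contact_force": force on the tool from outside, world axes, zero at the start; "moment": the same for the moment, N m; "grip_width": finger opening in mm.
Only numpy, scipy, OpenCV 4.12 (cv2) and the standard library are available. Lean on these libraries where they do the work, as an engineer would, in place of code of your own. Each camera call takes 0.05 s, during which the arm holds its last target.

## Working session

There is one attempt and no reset: what is moved stays moved. The work goes in short steps, Python scripts to look and compute and a tool call to move; the robot and the scene stay as the last step left them, time stands still between calls to the robot, and variables do not carry over. Pictures are saved under pics/ and viewed, and the job is handed in when it is done.

Besides the shell and the picture viewer there is one more tool, called after ">>>" in YAML: its name, and indented under it one key for each argument. drive_tool: Moves the arm, as the interface text tells. Its arguments: {"type":"object","properties":{"deltas":{"type":"array","items":{"type":"object","properties":{"hand":{"type":"number"},"tx":{"type":"number"},"ty":{"type":"number"},"tz":{"type":"number"},"wx":{"type":"number"},"wy":{"type":"number"},"wz":{"type":"number"}}}}},"required":["deltas"]}

```bash
mkdir -p pics; ls
python3 - <<'E'
from plant import *
import cv2
o=get_obs();print(o)
for n in ["scene","side","wrist"]:
    m=camera_model(n);print(n,m)
    cv2.imwrite(f"pics/{n}0.png",capture(n)[:,:,::-1])
E
```

```text
pics
{'time': 0.0, 'joint_positions': array([-1.41396110e+00,  3.42711168e-01,  1.52503765e+00, -4.43200439e-05,
        1.27535182e+00, -1.45986406e-01]), 'dq': array([ 0.00046032,  0.00078901,  0.00139674, -0.00123536, -0.00034475,
       -0.00016807]), 'tau': array([-1.48099913e-03, -4.31247139e+01, -2.44220710e+01,  7.14990450e-02,
        5.59742725e-02, -1.25500501e-04]), 'tool_pos': array([ 156.51775529, -500.72412205,  240.04372676]), 'tcp_rot': array([-3.14141522e+00,  1.49810805e-03, -1.26796162e+00]), 'contact_force': array([ 0.06297915, -0.38842225, -0.27329353]), 'moment': array([ 0.0280279 , -0.02407501,  0.00489249]), 'grip_width': 91.89793863589408}
scene {'fx': 404.5334582012921, 'fy': 404.5334582012921, 'cx': 319.59334943188145, 'cy': 200.24645355653468, 'rvec': array([ 1.78722095, -1.01204117,  0.66946921]), 'tvec': array([-267.26664043,  245.44555205,  709.54831585])}
side {'fx': 462.52051991294206, 'fy': 462.52051991294206, 'cx': 325.5358076836364, 'cy': 198.9325748608231, 'rvec': array([ 0.71088742, -2.2822531 ,  1.49356335]), 'tvec': array([434.38822937, 203.37783088, 791.49974131])}
wrist {'fx': 330.8730268439778, 'fy': 330.8730268439778, 'cx': 317.8738998816681, 'cy': 206.0582130242383, 'rvec': array([-2.33449962,  1.71447826,  0.25548872]), 'tvec': array([-524.51298434,  -38.20399815,  390.72445769])}
```

View pics/scene0.png

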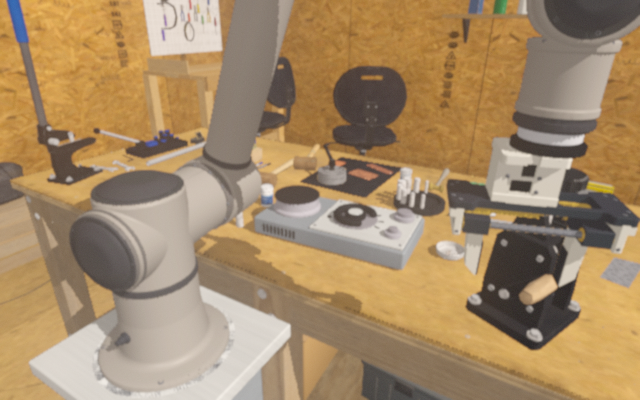

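View pics/side0.png

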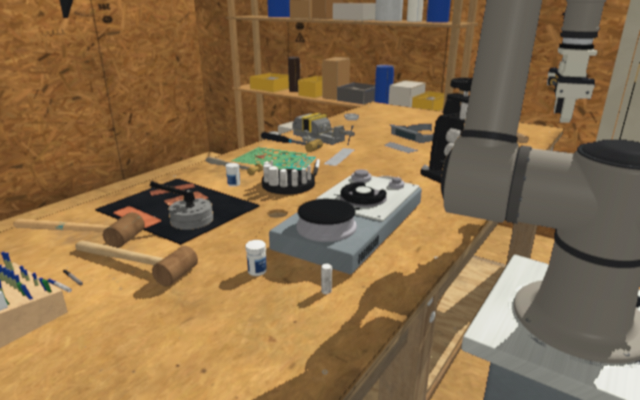

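View pics/wrist0.png

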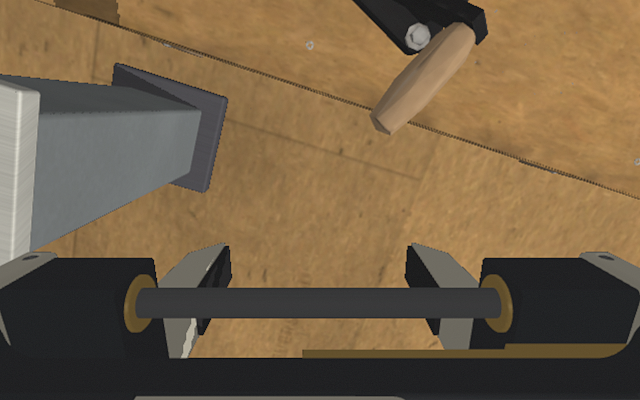

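The scene view shows the tumbler (255–425, 195–262), dial at about (355,215), STOP at about (403,214), START at about (392,231), and dish at (450,250). The side view shows the jar at (257,258) and punch at (326,278). Next I'll enlarge both.

```bash
cat > h.py <<'E'
import numpy as np, cv2
def ray(m,u,v,z):
    R,_=cv2.Rodrigues(np.array(m["rvec"]));t=np.array(m["tvec"])
    c=-R.T@t; d=R.T@np.array([(u-m["cx"])/m["fx"],(v-m["cy"])/m["fy"],1]); return c+d*(z-c[2])/d[2]
def proj(m,p):
    K=np.array([[m["fx"],0,m["cx"]],[0,m["fy"],m["cy"]],[0,0,1.]])
    return cv2.projectPoints(np.array(p,float).reshape(-1,3),np.array(m["rvec"]),np.array(m["tvec"]),K,None)[0].reshape(-1,2)
E
python3 - <<'E'
import cv2
a=cv2.imread("pics/scene0.png")[170:290,240:480]
cv2.imwrite("pics/sc0z.png",cv2.resize(a,(800,400),interpolation=cv2.INTER_CUBIC))
a=cv2.imread("pics/side0.png")[160:300,230:430]
cv2.imwrite("pics/si0z.png",cv2.resize(a,(800,560),interpolation=cv2.INTER_CUBIC))
E
```

```text
(no output)
```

View pics/sc0z.png

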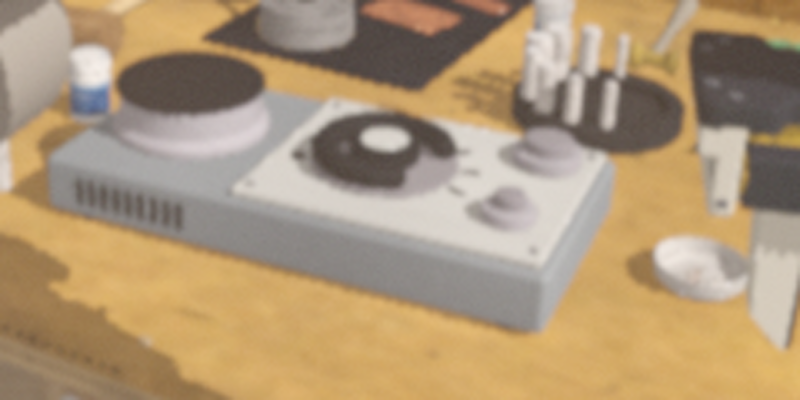

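View pics/si0z.png

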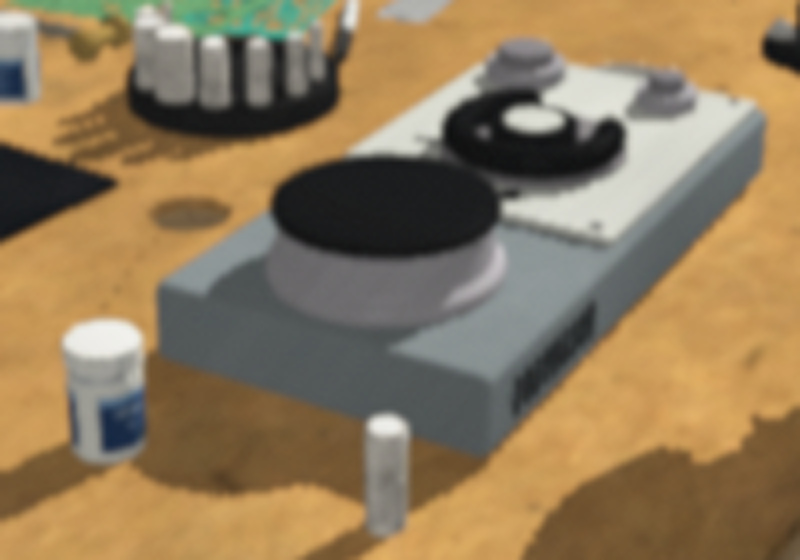

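Run:
```python
from plant import *
from h import *
m=camera_model("scene");s=camera_model("side")
f=lambda u,v,z:ray(m,240+u/3.3333,170+v/3.3333,z).round(0)
g=lambda u,v,z:ray(s,230+u/4,160+v/4,z).round(0)
print("scene FR,FL,BR",f(543,270,58),f(50,160,58),f(612,160,58),"lid",f(190,84,97),"hub",f(387,138,79),"stop",f(550,140,70),"start",f(510,195,70),"dish",f(700,285,0),"dish top",f(700,252,19))
print("side FL,BL,FR",g(492,380,58),g(160,290,58),g(765,125,58),"lid",g(386,205,97),"hub",g(533,120,79),"stop",g(527,50,70),"start",g(672,78,70),"jar",g(105,340,61),"punch",g(388,425,54))
```

```text
scene FR,FL,BR [ 410. -278.   58.] [367.  97.  58.] [ 592. -267.   58.] lid [469.  37.  97.] hub [ 497. -122.   79.] stop [ 576. -222.   70.] start [ 475. -229.   70.] dish [ 544. -354.    0.] dish top [ 558. -348.   19.]
side FL,BL,FR [378. 127.  58.] [565. 147.  58.] [ 400. -236.   58.] lid [481.  65.  97.] hub [ 497. -116.   79.] stop [ 573. -239.   70.] start [ 470. -247.   70.] jar [549. 206.  61.] punch [399. 182.  54.]
```

Run:
```python
import plant
from plant import *
from h import *
print([k for k in dir(plant) if not k.startswith('_')], getattr(plant,'tcp_to_tips',None))
m=camera_model("scene");s=camera_model("side");w=camera_model("wrist")
print(proj(m,[[156.5,-501,240],[156.5,-501,0]]))
for u,v in [(533,340),(470,305),(578,305)]: print(ray(m,u,v,0).round())
for n,c in ((m,'scene'),(s,'side'),(w,'wrist')):
    R,_=cv2.Rodrigues(np.array(n["rvec"]));print(c,(-R.T@n["tvec"]).round(),R[2].round(2),R[0].round(2))
for u,v in [(420,35),(480,10),(380,120)]: print(ray(w,u,v,0).round(),ray(w,u,v,100).round())
```

```text
['Unreachable', 'camera_model', 'capture', 'close_job', 'get_obs', 'tcp_to_tips'] 14.0
[[516.94408331 264.07956051]
 [483.40974727 401.18343066]]
[ 335. -553.    0.]
[ 377. -436.    0.]
[ 490. -621.    0.]
scene [-339. -505.  515.] [ 0.79  0.46 -0.41] [ 0.51 -0.86  0.01]
side [ -5. 777. 502.] [ 0.52 -0.76 -0.4 ] [-0.82 -0.57  0.  ]
wrist [ 230. -479.  384.] [-0.28 -0.08 -0.96] [ 0.3  -0.95 -0.  ]
[ 330. -559.    0.] [ 304. -538.  100.]
[ 370. -609.    0.] [ 333. -575.  100.]
[ 236. -549.    0.] [ 235. -531.  100.]
```

Run:
```python
import cv2
a=cv2.imread("pics/scene0.png")[130:370,400:640]
cv2.imwrite("pics/sc0r.png",cv2.resize(a,(600,600),interpolation=cv2.INTER_CUBIC))
a=cv2.imread("pics/side0.png")[40:220,400:640]
cv2.imwrite("pics/si0r.png",cv2.resize(a,(800,600),interpolation=cv2.INTER_CUBIC))
```

```text
(no output)
```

View pics/sc0r.png

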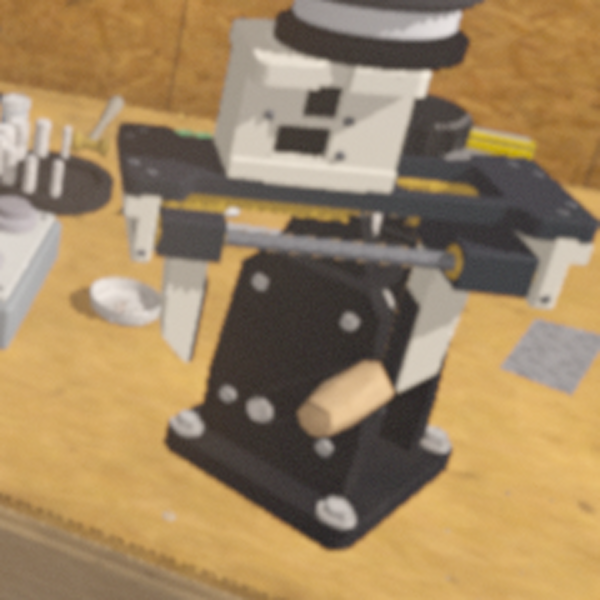

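View pics/si0r.png

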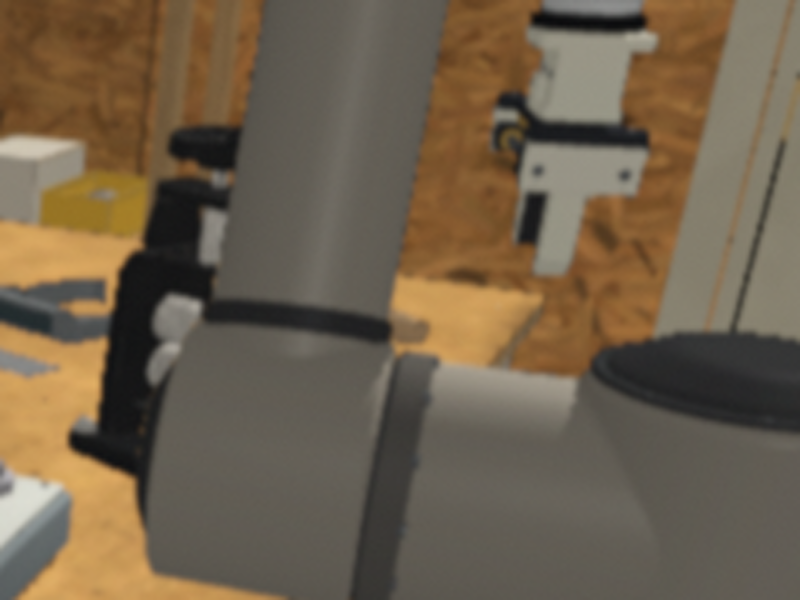

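>>> drive_tool:
  deltas:
    - {"hand":1,"tz":-1}
    - {"hand":1,"tz":-1}
    - {"hand":1,"tz":-1}
    - {"hand":1,"tx":-0.58,"ty":-0.67}
    - {"hand":1,"tx":-0.58,"ty":-0.67}
    - {"hand":1,"tx":-0.58,"ty":-0.67}
    - {"hand":1,"tx":-0.58,"ty":-0.67}
    - {"hand":1,"tx":-0.58,"ty":-0.67}
    - {"hand":1}

```text
invalid input
```

>>> drive_tool:
  deltas:
    - {"hand":1,"tx":-0.45,"ty":-0.86}
    - {"hand":1,"tx":-0.45,"ty":-0.86}
    - {"hand":1,"tx":-0.45,"ty":-0.86}
    - {"hand":1,"tx":-0.45,"ty":-0.86}
    - {"hand":1,"tx":-0.45,"ty":-0.86}
    - {"hand":1,"tx":-0.45,"ty":-0.86}
    - {"hand":1,"tx":-0.45,"ty":-0.86}
    - {"hand":1,"tx":-0.45,"ty":-0.86}
    - {"hand":1}
    - {"hand":1}

```text
invalid input
```

Run:
```python
from plant import *
import cv2,pickle
o=get_obs();print(o['time'],o['tool_pos'],o['tcp_rot'],o['joint_positions'],o['grip_width'],o['contact_force'])
w=camera_model("wrist");pickle.dump(w,open("w1.pkl","wb"))
a=capture("wrist")[:,:,::-1];cv2.imwrite("pics/w1.png",a)
```

```text
0.15 [ 156.52734871 -500.83343839  240.23231367] [-3.14142610e+00  1.09823768e-03 -1.26800351e+00] [-1.41400351e+00  3.42532828e-01  1.52476261e+00  5.23898912e-06
  1.27540800e+00 -1.46001439e-01] 91.76666964141971 [-0.58093409  0.17710697  0.22490216]
```

View pics/w1.png

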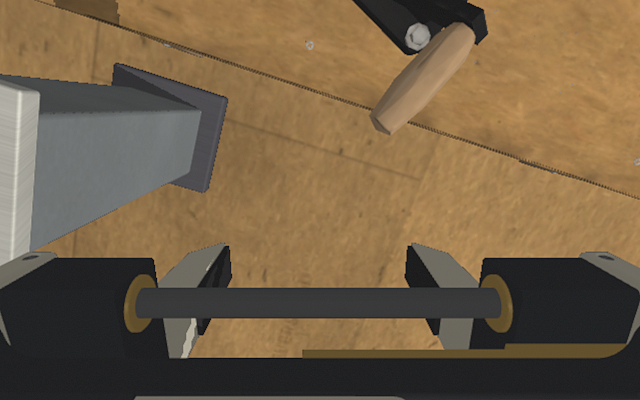

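The arm did not move: both calls came back "invalid input", so every field is probably required. I'll write full rows.

>>> drive_tool:
  deltas:
    - {"hand":1,"tx":0,"ty":0,"tz":-1,"wx":0,"wy":0,"wz":0}
    - {"hand":1,"tx":0,"ty":0,"tz":-1,"wx":0,"wy":0,"wz":0}
    - {"hand":1,"tx":0,"ty":0,"tz":-1,"wx":0,"wy":0,"wz":0}
    - {"hand":1,"tx":-0.58,"ty":-0.67,"tz":0,"wx":0,"wy":0,"wz":0}
    - {"hand":1,"tx":-0.58,"ty":-0.67,"tz":0,"wx":0,"wy":0,"wz":0}
    - {"hand":1,"tx":-0.58,"ty":-0.67,"tz":0,"wx":0,"wy":0,"wz":0}
    - {"hand":1,"tx":-0.58,"ty":-0.67,"tz":0,"wx":0,"wy":0,"wz":0}
    - {"hand":1,"tx":-0.58,"ty":-0.67,"tz":0,"wx":0,"wy":0,"wz":0}
    - {"hand":1,"tx":0,"ty":0,"tz":0,"wx":0,"wy":0,"wz":0}

```text
time: 0.95
tool_pos: [252.0, -345.9, 361.3]
tcp_rot: [-3.14, 0.001, -1.264]
contact_force: [0.8, -0.4, 0.1]
grip_width: 36.3
```

>>> drive_tool:
  deltas:
    - {"hand":1,"tx":-0.45,"ty":-0.86,"tz":0,"wx":0,"wy":0,"wz":0}
    - {"hand":1,"tx":-0.45,"ty":-0.86,"tz":0,"wx":0,"wy":0,"wz":0}
    - {"hand":1,"tx":-0.45,"ty":-0.86,"tz":0,"wx":0,"wy":0,"wz":0}
    - {"hand":1,"tx":-0.45,"ty":-0.86,"tz":0,"wx":0,"wy":0,"wz":0}
    - {"hand":1,"tx":-0.45,"ty":-0.86,"tz":0,"wx":0,"wy":0,"wz":0}
    - {"hand":1,"tx":-0.45,"ty":-0.86,"tz":0,"wx":0,"wy":0,"wz":0}
    - {"hand":1,"tx":-0.45,"ty":-0.86,"tz":0,"wx":0,"wy":0,"wz":0}
    - {"hand":1,"tx":-0.45,"ty":-0.86,"tz":0,"wx":0,"wy":0,"wz":0}
    - {"hand":1,"tx":0,"ty":0,"tz":0,"wx":0,"wy":0,"wz":0}
    - {"hand":1,"tx":0,"ty":0,"tz":0,"wx":0,"wy":0,"wz":0}

```text
time: 1.78
tool_pos: [470.5, -129.7, 360.0]
tcp_rot: [3.14, 0.001, -1.264]
contact_force: [-0.6, -0.8, 0.5]
grip_width: 0.9
```

Run:
```python
from plant import *
import cv2,pickle
o=get_obs();print(o['time'],o['tool_pos'],o['tcp_rot'],o['joint_positions'],o['grip_width'],o['contact_force'])
w=camera_model("wrist");pickle.dump(w,open("w1.pkl","wb"))
a=capture("wrist")[:,:,::-1];cv2.imwrite("pics/w1b.png",a)
```

```text
1.7833 [ 470.4973907  -129.71477913  360.03124324] [ 3.14049278e+00  5.19030060e-04 -1.26418317e+00] [-4.25981128e-01  2.06585333e-01  1.38458733e+00 -3.49792824e-04
  1.55158482e+00  8.38208676e-01] 0.8615884413688277 [-0.62100037 -0.79239497  0.49568433]
```

View pics/w1b.png

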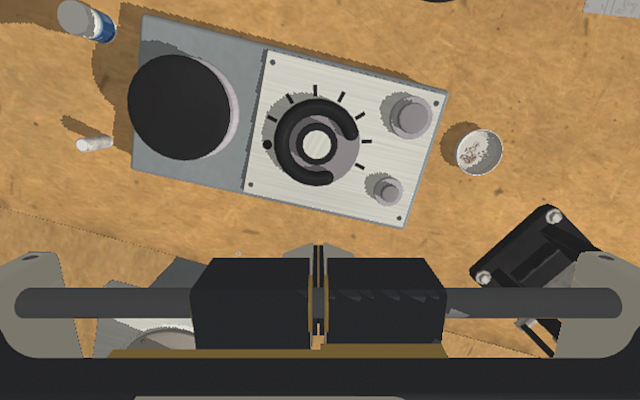

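The wrist view shows the whole tumbler: hub cap about (316,145), dot (267,145), seven bars from (272,118) round to (360,166), and the gap at lower right near bars 6 and 7. STOP is at about (410,115), START at about (386,187), and the dish at (479,152). Now I'll measure these.

Run:
```python
import pickle
from h import *
w=pickle.load(open("w1.pkl","rb"))
a=cv2.imread("pics/w1b.png")
cv2.imwrite("pics/w1z.png",cv2.resize(a[40:240,240:460],(792,720),interpolation=cv2.INTER_CUBIC))
g=cv2.cvtColor(a,cv2.COLOR_BGR2GRAY)
# dark blobs near dial
mk=((g<70)).astype(np.uint8); 
n,l,st,c=cv2.connectedComponentsWithStats(mk)
for i in range(1,n):
    x,y,ww,h,A=st[i]
    if A>4 and 235<x<450 and 50<y<235: print("dark",st[i],c[i].round(1),ray(w,*c[i],58).round(1))
mk=((g>200)).astype(np.uint8)
n,l,st,c=cv2.connectedComponentsWithStats(mk)
for i in range(1,n):
    if st[i][4]>50: print("bright",st[i],c[i].round(1),ray(w,*c[i],79).round(1))
```

```text
dark [314  85   3  11  33] [315.  90.] [560.9 -97.1  58. ]
dark [338  92   7  10  27] [341.   96.5] [ 563.5 -131.1   58. ]
dark [286  94   8  10  32] [289.4  98.5] [541.1 -68.9  58. ]
dark [ 274   99   84   87 2744] [309.1 136.8] [ 502.7 -107.2   58. ]
dark [355 112  10   7  29] [359.7 115.3] [ 548.9 -161.8   58. ]
dark [267 115  10   7  33] [271.6 118.2] [510.6 -53.7  58. ]
dark [296 123  41  43 698] [315.6 142.6] [ 498.1 -117.7   58. ]
dark [263 140   9   9  65] [267.1 144. ] [476.8 -56.7  58. ]
dark [362 140   9   3  27] [366. 141.] [ 520.4 -180.9   58. ]
dark [356 163   8   6  21] [359.5 165.8] [ 486.5 -183.8   58. ]
dark [  327   204   295   140 20275] [462.1 287.9] [ 357.5 -395.5   58. ]
bright [93 13  7 23 85] [96.2 24.8] [551.5 163.8  79. ]
bright [ 253   51  192  146 6991] [349.1 113.4] [ 546.8 -146.    79. ]
bright [432  99   9  19  60] [435.6 107.6] [ 585.4 -245.1   79. ]
bright [304 131  26  27 314] [316.8 144.1] [ 498.9 -119.2   79. ]
bright [457 131  20  31 100] [464.5 142.9] [ 557.  -297.1   79. ]
bright [404 134  28  12  99] [421.8 139.7] [ 544.3 -244.    79. ]
bright [ 77 140  16  11 106] [ 83.1 145.1] [407.7 163.6  79. ]
bright [399 183  16  24 137] [406.5 194.6] [ 471.8 -252.6   79. ]
bright [345 199  63  27 456] [383.4 213.7] [ 437.5 -233.    79. ]
bright [117 319  70   3  82] [151.2 319.2] [176.8  38.9  79. ]
bright [141 323  52   9 127] [171.7 326.3] [173.7   7.3  79. ]
```

View pics/w1z.png

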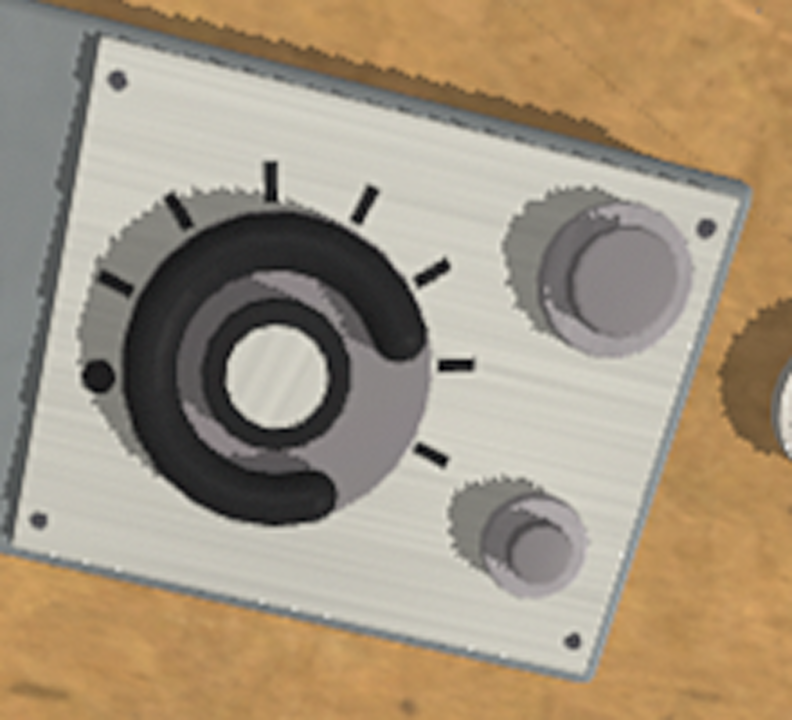

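Run:
```python
import pickle
from plant import camera_model
from h import *
from scipy.optimize import least_squares
w=pickle.load(open("w1.pkl","rb"))
P=np.array([ray(w,*p,58.3)[:2] for p in [(267.1,144),(271.6,118.2),(289.4,98.5),(315,90),(341,96.5),(359.7,115.3),(366,141),(359.5,165.8)]])
def f(p):
    x,y,r,rd,y0=p; k=np.arange(8); ang=y0+np.radians(105-30*k); rr=np.where(k==0,rd,r)
    return (np.c_[x+rr*np.cos(ang),y+rr*np.sin(ang)]-P).ravel()
s=least_squares(f,[498,-118,68,62,0]);print(s.x,np.degrees(s.x[4]),np.abs(s.fun).max())
c=s.x[:2]
Z=lambda u,v,z:ray(w,240+u/3.6,40+v/3.6,z)
print("hub",Z(277,377,79))
for u,v in [(401,338),(310,495)]:
    q=Z(u,v,72)[:2]-c; print(np.hypot(*q),np.degrees(np.arctan2(q[1],q[0])-s.x[4]))
for z in (58,63,70,76,82): print(z,"start top",Z(541,551,z).round(1),"stop",Z(628,280,z).round(1))
print("start base",Z(533,547,62),"stop base",Z(617,280,62))
R=np.array([[np.cos(s.x[4]),-np.sin(s.x[4])],[np.sin(s.x[4]),np.cos(s.x[4])]])
# expected in tumbler coords
for z in (70,76,82): print(R.T@(Z(541,551,z)[:2]-c), R.T@(Z(628,280,z)[:2]-c))
print('lid', ray(w,180,107,97), R.T@(ray(w,180,107,97)[:2]-c))
print("w tips", proj(w,[[470.5,-129.7,346]]))
```

```text
[ 4.98579955e+02 -1.18847901e+02  6.59529192e+01  6.58122357e+01
  7.65715751e-02] 4.3872280845077976 0.3572239267105033
hub [ 498.22240523 -119.64763269   79.        ]
46.34321262415333 -61.323901703552366
46.222926798436326 -150.75025735641682
58 start top [ 463.5 -237.5   58. ] stop [ 567.5 -230.7   58. ]
63 start top [ 464.4 -236.    63. ] stop [ 567.2 -229.3   63. ]
70 start top [ 465.6 -234.    70. ] stop [ 566.8 -227.4   70. ]
76 start top [ 466.7 -232.2   76. ] stop [ 566.5 -225.7   76. ]
82 start top [ 467.8 -230.5   82. ] stop [ 566.2 -224.1   82. ]
start base [ 464.72872674 -232.8215636    62.        ] stop base [ 566.05123704 -225.87247952   62.        ]
[ -41.66949034 -112.26300071] [  59.73174537 -113.46341181]
[ -40.45843026 -110.59690255] [  59.53980896 -111.78070466]
[ -39.24737017 -108.9308044 ] [  59.34787255 -110.09799751]
lid [493.23065346  47.92392011  97.        ] [  7.42387895 166.69235573]
w tips [[317.04183584 258.8874807 ]]
```

>>> drive_tool:
  deltas:
    - {"hand":1,"tx":0.965,"ty":-0.208,"tz":0,"wx":0,"wy":0,"wz":0}
    - {"hand":1,"tx":0,"ty":0,"tz":0,"wx":0,"wy":0,"wz":1}
    - {"hand":1,"tx":0,"ty":0,"tz":0,"wx":0,"wy":0,"wz":1}
    - {"hand":1,"tx":0,"ty":0,"tz":0,"wx":0,"wy":0,"wz":1}
    - {"hand":1,"tx":0,"ty":0,"tz":0,"wx":0,"wy":0,"wz":1}
    - {"hand":1,"tx":0,"ty":0,"tz":0,"wx":0,"wy":0,"wz":1}
    - {"hand":1,"tx":0,"ty":0,"tz":0,"wx":0,"wy":0,"wz":1}
    - {"hand":1,"tx":0,"ty":0,"tz":0,"wx":0,"wy":0,"wz":1}
    - {"hand":1,"tx":0,"ty":0,"tz":0,"wx":0,"wy":0,"wz":1}
    - {"hand":1,"tx":0,"ty":0,"tz":0,"wx":0,"wy":0,"wz":1}
    - {"hand":1,"tx":0,"ty":0,"tz":0,"wx":0,"wy":0,"wz":1}
    - {"hand":1,"tx":0,"ty":0,"tz":0,"wx":0,"wy":0,"wz":1}
    - {"hand":1,"tx":0,"ty":0,"tz":0,"wx":0,"wy":0,"wz":1}
    - {"hand":1,"tx":0,"ty":0,"tz":0,"wx":0,"wy":0,"wz":1}
    - {"hand":1,"tx":0,"ty":0,"tz":0,"wx":0,"wy":0,"wz":1}
    - {"hand":1,"tx":0,"ty":0,"tz":0,"wx":0,"wy":0,"wz":1}
    - {"hand":1,"tx":0,"ty":0,"tz":0,"wx":0,"wy":0,"wz":1}
    - {"hand":1,"tx":0,"ty":0,"tz":0,"wx":0,"wy":0,"wz":1}
    - {"hand":1,"tx":0,"ty":0,"tz":0,"wx":0,"wy":0,"wz":1}
    - {"hand":1,"tx":0,"ty":0,"tz":0,"wx":0,"wy":0,"wz":1}

```text
time: 3.5
tool_pos: [488.0, -167.0, 360.8]
tcp_rot: [-3.141, -0.0, -2.933]
contact_force: [0.2, -0.6, -0.2]
grip_width: 0.3
```

>>> drive_tool:
  deltas:
    - {"hand":1,"tx":0,"ty":0,"tz":1,"wx":0,"wy":0,"wz":0.92}
    - {"hand":1,"tx":0,"ty":0,"tz":1,"wx":0,"wy":0,"wz":0.92}
    - {"hand":1,"tx":0,"ty":0,"tz":1,"wx":0,"wy":0,"wz":0.92}
    - {"hand":1,"tx":0,"ty":0,"tz":1,"wx":0,"wy":0,"wz":0.92}
    - {"hand":1,"tx":0,"ty":0,"tz":1,"wx":0,"wy":0,"wz":0.92}
    - {"hand":1,"tx":0,"ty":0,"tz":0.9,"wx":0,"wy":0,"wz":0}
    - {"hand":1,"tx":0,"ty":0,"tz":0,"wx":0,"wy":0,"wz":0}
    - {"hand":1,"tx":0,"ty":0,"tz":0,"wx":0,"wy":0,"wz":0}
    - {"hand":1,"tx":0,"ty":0,"tz":0,"wx":0,"wy":0,"wz":0}

```text
time: 4.25
tool_pos: [489.9, -166.8, 126.8]
tcp_rot: [-3.14, 0.003, 2.955]
contact_force: [0.3, 0.6, 0.7]
grip_width: 0.5
```

Run:
```python
from plant import *
from h import *
import cv2,pickle
o=get_obs();print(o['time'],o['tool_pos'],o['tcp_rot'],o['joint_positions'],o['contact_force'])
w=camera_model("wrist");pickle.dump(w,open("w2.pkl","wb"))
a=capture("wrist")[:,:,::-1];cv2.imwrite("pics/w2.png",a)
b=capture("side")[:,:,::-1];cv2.imwrite("pics/s2.png",cv2.resize(b[130:290,260:460],(800,560+80),interpolation=cv2.INTER_CUBIC)[:600])
```

```text
4.25 [ 489.87418937 -166.80509943  126.81425162] [-3.14047302e+00  2.91724605e-03  2.95475934e+00] [-4.76225095e-01  4.49101700e-01  1.70541493e+00 -2.88918647e-04
  9.83960593e-01  2.85236212e+00] [0.33372469 0.56683999 0.73790783]
```

View pics/w2.png

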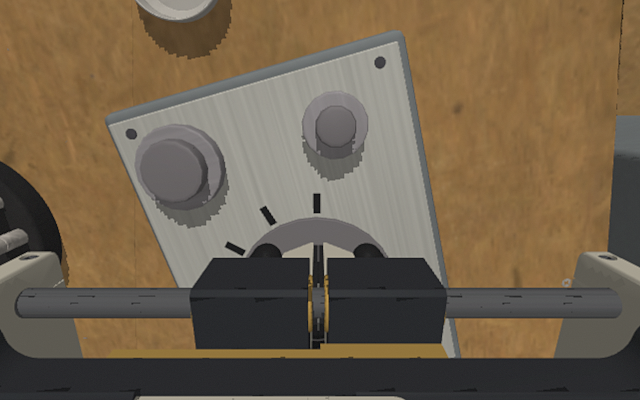

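View pics/s2.png

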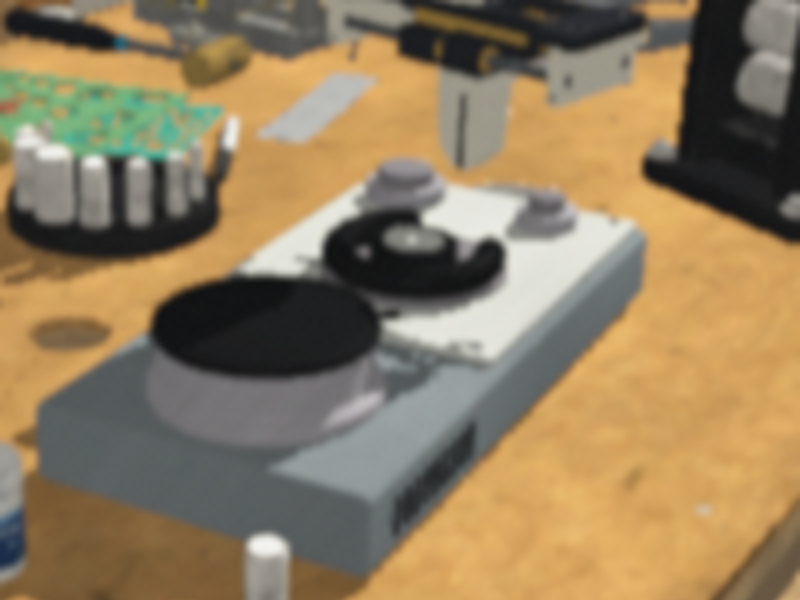

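Run:
```python
import pickle
from h import *
w=pickle.load(open("w2.pkl","rb"))
w1=pickle.load(open("w1.pkl","rb"))
for z in (74,76,78,80,82): print(z,ray(w,336,126,z).round(1),ray(w1,240+541/3.6,40+551/3.6,z).round(1),"stop",ray(w,173,170,z).round(1),ray(w1,240+628/3.6,40+280/3.6,z).round(1))
# bars 7,6,5
for p in [(317,203),(267,215.5),(235,248)]: print(ray(w,*p,58.3).round(1))
print(np.array([[498.58+65.95*np.cos(t),-118.85+65.95*np.sin(t)] for t in np.radians([-100.61,-70.61,-40.61])]).round(1))
```

```text
74 [ 465.8 -231.7   74. ] [ 466.3 -232.8   74. ] stop [ 566.5 -224.5   74. ] [ 566.6 -226.3   74. ]
76 [ 465.9 -231.8   76. ] [ 466.7 -232.2   76. ] stop [ 565.5 -224.7   76. ] [ 566.5 -225.7   76. ]
78 [ 466. -232.   78.] [ 467.1 -231.6   78. ] stop [ 564.6 -224.9   78. ] [ 566.4 -225.2   78. ]
80 [ 466.1 -232.1   80. ] [ 467.4 -231.    80. ] stop [ 563.6 -225.1   80. ] [ 566.3 -224.6   80. ]
82 [ 466.1 -232.2   82. ] [ 467.8 -230.5   82. ] stop [ 562.7 -225.3   82. ] [ 566.2 -224.1   82. ]
[ 486.1 -183.7   58.3]
[ 521.  -181.3   58.3]
[ 548.3 -162.2   58.3]
[[ 486.4 -183.7]
 [ 520.5 -181.1]
 [ 548.6 -161.8]]
```

The two views agree to about 1 mm: START top at (466,-232), height about 76. Closed fingers are over the gap, so I'll lower them into it.

>>> drive_tool:
  deltas:
    - {"hand":1,"tx":0,"ty":0.065,"tz":0,"wx":0,"wy":0,"wz":0}
    - {"hand":1,"tx":0,"ty":0,"tz":0.5,"wx":0,"wy":0,"wz":0}
    - {"hand":1,"tx":0,"ty":0,"tz":0.35,"wx":0,"wy":0,"wz":0}
    - {"hand":1,"tx":0,"ty":0,"tz":0.3,"wx":0,"wy":0,"wz":0}
    - {"hand":1,"tx":0,"ty":0,"tz":0,"wx":0,"wy":0,"wz":0}
    - {"hand":1,"tx":0,"ty":0,"tz":0,"wx":0,"wy":0,"wz":0}

```text
time: 4.85
tool_pos: [489.9, -162.7, 79.5]
tcp_rot: [-3.141, 0.001, 2.956]
contact_force: [0.0, -0.4, 0.5]
grip_width: 0.0
```

>>> drive_tool:
  deltas:
    - {"hand":1,"tx":-0.1,"ty":0.004,"tz":-0.02,"wx":0,"wy":0,"wz":-1}
    - {"hand":1,"tx":-0.1,"ty":0.004,"tz":0,"wx":0,"wy":0,"wz":-1}
    - {"hand":1,"tx":-0.1,"ty":0.004,"tz":0,"wx":0,"wy":0,"wz":-1}
    - {"hand":1,"tx":-0.1,"ty":0.004,"tz":0,"wx":0,"wy":0,"wz":-1}
    - {"hand":1,"tx":-0.1,"ty":0.004,"tz":0,"wx":0,"wy":0,"wz":-1}
    - {"hand":1,"tx":-0.1,"ty":0.004,"tz":0,"wx":0,"wy":0,"wz":-1}
    - {"hand":1,"tx":-0.1,"ty":0.004,"tz":0,"wx":0,"wy":0,"wz":-1}
    - {"hand":1,"tx":-0.1,"ty":0.004,"tz":0,"wx":0,"wy":0,"wz":-1}

```text
time: 5.52
tool_pos: [521.7, -158.1, 82.2]
tcp_rot: [-3.139, 0.002, -2.625]
contact_force: [-1.6, 0.9, 5.7]
grip_width: 0.1
```

```bash
cat > st.py <<'E'
from plant import *
import numpy as np
o=get_obs();p=o['tool_pos'];d=p[:2]-[498.58,-118.85]
print(o['time'],p.round(1),"r",np.hypot(*d).round(1),"phi",np.degrees(np.arctan2(d[1],d[0])).round(1),"yaw+90",np.degrees(o['tcp_rot'][2]+np.pi/2).round(1),o['contact_force'].round(1),"j6",o['joint_positions'][5].round(2))
E
python3 st.py
```

```text
5.5167 [ 521.7 -158.1   82.2] r 45.6 phi -59.5 yaw+90 -60.4 [-1.6  0.9  5.7] j6 2.19
```

```bash
python3 - <<'E'
from plant import *
import cv2
a=capture("wrist")[:,:,::-1]
b=capture("side")[:,:,::-1]
cv2.imwrite("pics/c3.png",cv2.resize(b[140:240,310:450],(784,560),interpolation=cv2.INTER_CUBIC)); cv2.imwrite("pics/w3.png",a)
E
python3 st.py
```

```text
5.6167 [ 522.  -157.9   81.5] r 45.5 phi -59.1 yaw+90 -60.5 [-0.2  0.6 -0.5] j6 2.19
```

View pics/c3.png

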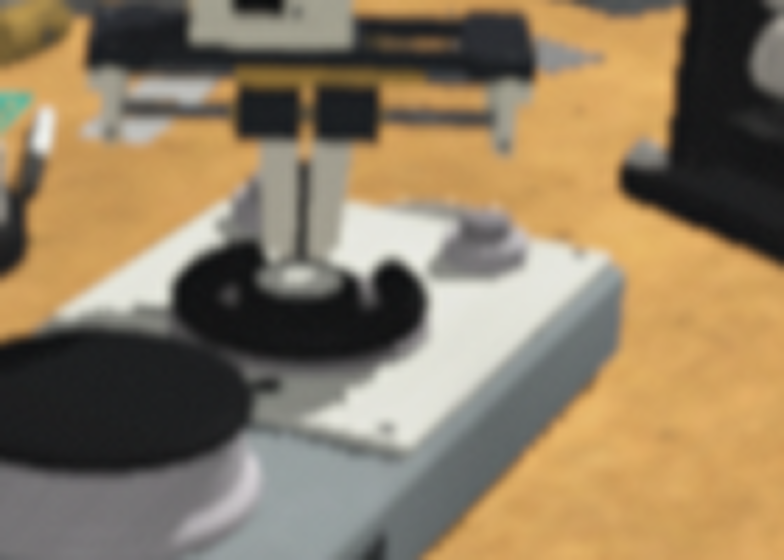

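View pics/w3.png

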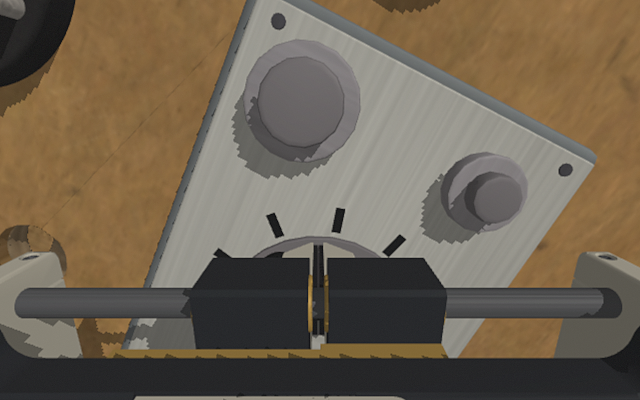

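>>> drive_tool:
  deltas:
    - {"hand":1,"tx":-0.1,"ty":0.004,"tz":0.03,"wx":0,"wy":0,"wz":-1}
    - {"hand":1,"tx":-0.1,"ty":0.004,"tz":0,"wx":0,"wy":0,"wz":-1}
    - {"hand":1,"tx":-0.1,"ty":0.004,"tz":0,"wx":0,"wy":0,"wz":-1}
    - {"hand":1,"tx":-0.1,"ty":0.004,"tz":0,"wx":0,"wy":0,"wz":-1}
    - {"hand":1,"tx":-0.1,"ty":0.004,"tz":0,"wx":0,"wy":0,"wz":-1}
    - {"hand":1,"tx":-0.1,"ty":0.004,"tz":0,"wx":0,"wy":0,"wz":-1}
    - {"hand":1,"tx":-0.1,"ty":0.004,"tz":0,"wx":0,"wy":0,"wz":-1}
    - {"hand":1,"tx":-0.1,"ty":0.004,"tz":0,"wx":0,"wy":0,"wz":-1}
    - {"hand":1,"tx":-0.1,"ty":0.004,"tz":0,"wx":0,"wy":0,"wz":-1}
    - {"hand":1,"tx":-0.1,"ty":0.004,"tz":0,"wx":0,"wy":0,"wz":-1}
    - {"hand":1,"tx":-0.1,"ty":0.004,"tz":0,"wx":0,"wy":0,"wz":-1}
    - {"hand":1,"tx":-0.1,"ty":0.004,"tz":0,"wx":0,"wy":0,"wz":-1}

```text
time: 6.62
tool_pos: [544.5, -118.9, 80.1]
tcp_rot: [-3.14, -0.001, -1.581]
contact_force: [-0.0, -0.4, -0.4]
grip_width: 0.9
```

```bash
python3 st.py
python3 - <<'E'
from plant import *
import cv2
a=capture("wrist")[:,:,::-1];cv2.imwrite("pics/w4.png",a)
b=capture("side")[:,:,::-1];cv2.imwrite("pics/c4.png",cv2.resize(b[140:240,310:450],(784,560),interpolation=cv2.INTER_CUBIC))
E
python3 st.py
```

```text
6.6167 [ 544.5 -118.9   80.1] r 45.9 phi -0.0 yaw+90 -0.6 [-0.  -0.4 -0.4] j6 1.23
6.7167 [ 544.5 -118.2   79.4] r 45.9 phi 0.8 yaw+90 -0.7 [ 0.9 -0.7 -0.4] j6 1.23
```

View pics/w4.png

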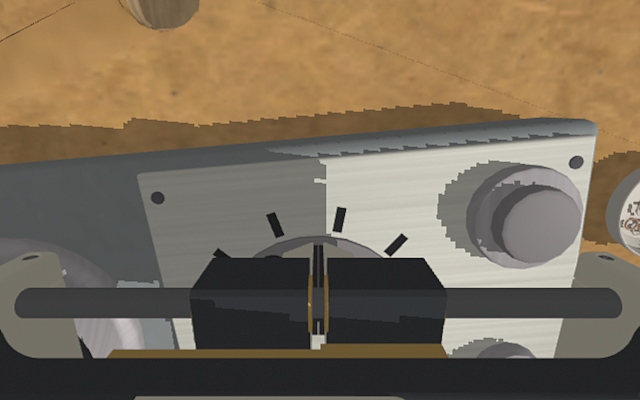

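View pics/c4.png

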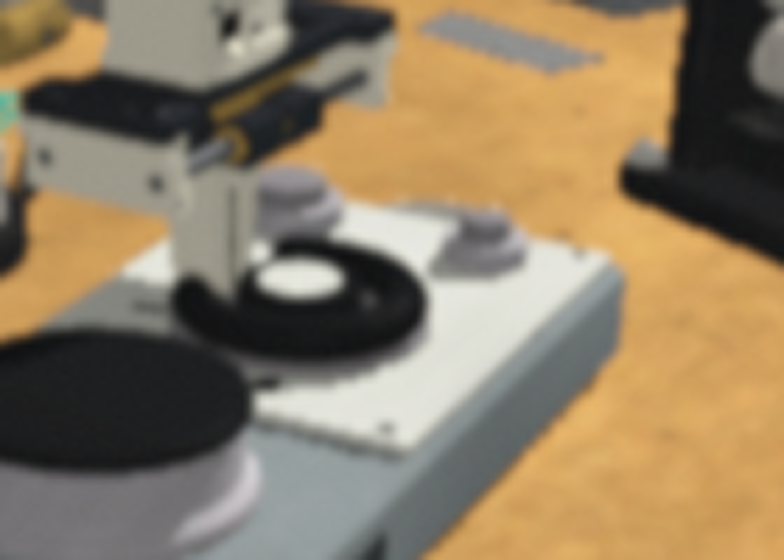

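>>> drive_tool:
  deltas:
    - {"hand":1,"tx":-0.1,"ty":0.004,"tz":0,"wx":0,"wy":0,"wz":-1}
    - {"hand":1,"tx":-0.1,"ty":0.004,"tz":0,"wx":0,"wy":0,"wz":-1}
    - {"hand":1,"tx":-0.1,"ty":0.004,"tz":0,"wx":0,"wy":0,"wz":-1}
    - {"hand":1,"tx":-0.1,"ty":0.004,"tz":0,"wx":0,"wy":0,"wz":-1}
    - {"hand":1,"tx":-0.1,"ty":0.004,"tz":0,"wx":0,"wy":0,"wz":-1}
    - {"hand":1,"tx":-0.1,"ty":0.004,"tz":0,"wx":0,"wy":0,"wz":-1}
    - {"hand":1,"tx":-0.1,"ty":0.004,"tz":0,"wx":0,"wy":0,"wz":-1}
    - {"hand":1,"tx":-0.1,"ty":0.004,"tz":0,"wx":0,"wy":0,"wz":-1}
    - {"hand":1,"tx":-0.1,"ty":0.004,"tz":0,"wx":0,"wy":0,"wz":-1}
    - {"hand":1,"tx":-0.1,"ty":0.004,"tz":0,"wx":0,"wy":0,"wz":-1}
    - {"hand":1,"tx":-0.1,"ty":0.004,"tz":0,"wx":0,"wy":0,"wz":-1}
    - {"hand":1,"tx":-0.1,"ty":0.004,"tz":0,"wx":0,"wy":0,"wz":-1}
    - {"hand":1,"tx":-0.1,"ty":0.004,"tz":0,"wx":0,"wy":0,"wz":-1}
    - {"hand":1,"tx":-0.1,"ty":0.004,"tz":0,"wx":0,"wy":0,"wz":-1}
    - {"hand":1,"tx":-0.1,"ty":0.004,"tz":0,"wx":0,"wy":0,"wz":-1}
    - {"hand":1,"tx":-0.1,"ty":0.004,"tz":0,"wx":0,"wy":0,"wz":-1}
    - {"hand":1,"tx":-0.1,"ty":0.004,"tz":0,"wx":0,"wy":0,"wz":-1}
    - {"hand":1,"tx":-0.1,"ty":0.004,"tz":0,"wx":0,"wy":0,"wz":-1}
    - {"hand":1,"tx":-0.1,"ty":0.004,"tz":0,"wx":0,"wy":0,"wz":-1}
    - {"hand":1,"tx":-0.1,"ty":0.004,"tz":0,"wx":0,"wy":0,"wz":-1}

```text
time: 8.38
tool_pos: [492.5, -72.6, 79.7]
tcp_rot: [3.14, -0.004, 0.162]
contact_force: [3.2, 3.0, 6.1]
grip_width: 0.2
```

```bash
python3 st.py
```

```text
8.3833 [492.5 -72.6  79.7] r 46.7 phi 97.5 yaw+90 99.3 [3.2 3.  6.1] j6 -0.46
```

>>> drive_tool:
  deltas:
    - {"hand":1,"tx":-0.1,"ty":0.01,"tz":0,"wx":0,"wy":0,"wz":-1}
    - {"hand":1,"tx":-0.1,"ty":0.01,"tz":0,"wx":0,"wy":0,"wz":-1}
    - {"hand":1,"tx":-0.1,"ty":0.004,"tz":0,"wx":0,"wy":0,"wz":-1}
    - {"hand":1,"tx":0,"ty":0,"tz":0,"wx":0,"wy":0,"wz":0}

```text
time: 8.72
tool_pos: [479.6, -76.7, 79.1]
tcp_rot: [3.14, -0.001, 0.424]
contact_force: [0.1, -0.3, 0.1]
grip_width: 0.6
```

```bash
python3 st.py;  python3 - <<'E'
from plant import *
import cv2
a=capture("wrist")[:,:,::-1];cv2.imwrite("pics/w5.png",a)
b=capture("scene")[:,:,::-1];cv2.imwrite("pics/c5.png",cv2.resize(b[150:270,250:430],(780,520),interpolation=cv2.INTER_CUBIC))
E
python3 st.py
```

```text
8.7167 [479.6 -76.7  79.1] r 46.2 phi 114.3 yaw+90 114.3 [ 0.1 -0.3  0.1] j6 -0.74
8.8167 [479.7 -76.5  78.6] r 46.4 phi 114.0 yaw+90 114.0 [-0.5  0.   1. ] j6 -0.74
```

View pics/w5.png

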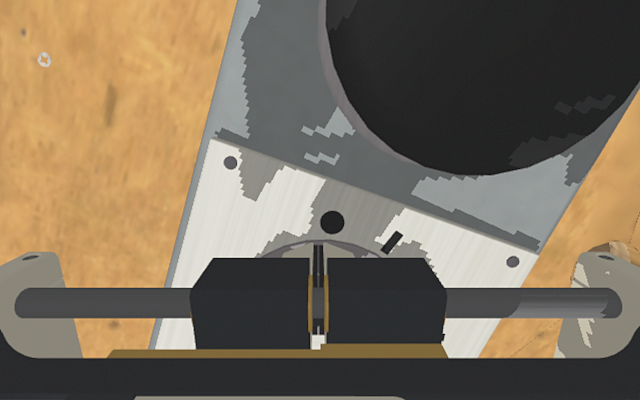

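View pics/c5.png

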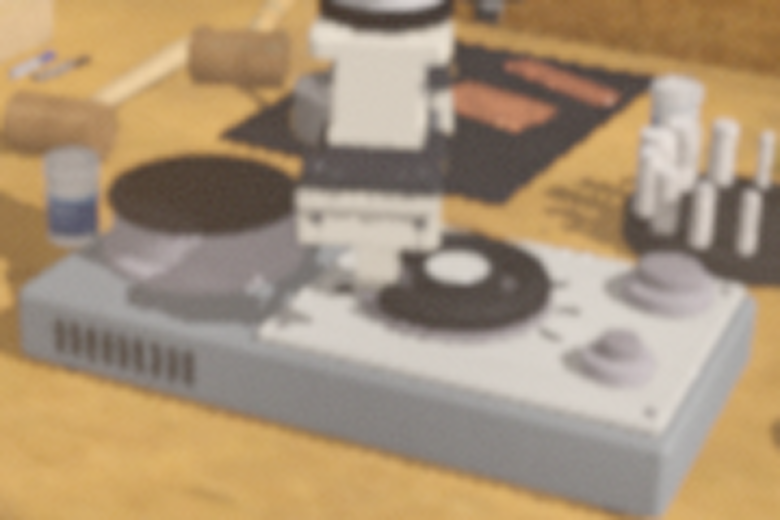

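>>> drive_tool:
  deltas:
    - {"hand":1,"tx":-0.05,"ty":0.002,"tz":-0.02,"wx":0,"wy":0,"wz":-0.5}
    - {"hand":1,"tx":-0.05,"ty":0.002,"tz":0,"wx":0,"wy":0,"wz":-0.5}
    - {"hand":1,"tx":0,"ty":0,"tz":0,"wx":0,"wy":0,"wz":0}

```text
time: 9.07
tool_pos: [475.9, -78.3, 79.0]
tcp_rot: [-3.141, 0.0, 0.51]
contact_force: [0.3, 0.8, 0.5]
grip_width: 0.5
```

```bash
python3 st.py
```

```text
9.0667 [475.9 -78.3  79. ] r 46.5 phi 119.2 yaw+90 119.2 [0.3 0.8 0.5] j6 -0.83
```

>>> drive_tool:
  deltas:
    - {"hand":1,"tx":-0.05,"ty":0.002,"tz":-0.02,"wx":0,"wy":0,"wz":-0.5}
    - {"hand":1,"tx":-0.03,"ty":0.002,"tz":0,"wx":0,"wy":0,"wz":-0.3}
    - {"hand":1,"tx":0,"ty":0,"tz":0,"wx":0,"wy":0,"wz":0}

```text
time: 9.32
tool_pos: [473.5, -80.0, 79.9]
tcp_rot: [3.141, -0.0, 0.579]
contact_force: [0.6, -0.4, 1.1]
grip_width: 0.4
```

```bash
python3 st.py
```

```text
9.3167 [473.5 -80.   79.9] r 46.2 phi 122.8 yaw+90 123.2 [ 0.6 -0.4  1.1] j6 -0.91
```

>>> drive_tool:
  deltas:
    - {"hand":1,"tx":-0.04,"ty":0.002,"tz":0,"wx":0,"wy":0,"wz":-0.4}
    - {"hand":1,"tx":-0.03,"ty":0.002,"tz":0,"wx":0,"wy":0,"wz":-0.3}
    - {"hand":1,"tx":0,"ty":0,"tz":0,"wx":0,"wy":0,"wz":0}

```text
time: 9.57
tool_pos: [471.7, -81.3, 80.1]
tcp_rot: [3.141, -0.001, 0.64]
contact_force: [2.3, 2.8, 0.5]
grip_width: 0.7
```

```bash
python3 st.py
```

```text
9.5667 [471.7 -81.3  80.1] r 46.1 phi 125.6 yaw+90 126.7 [2.3 2.8 0.5] j6 -0.97
```

>>> drive_tool:
  deltas:
    - {"hand":1,"tx":-0.04,"ty":0.002,"tz":0,"wx":0,"wy":0,"wz":-0.3}
    - {"hand":1,"tx":0,"ty":0,"tz":0,"wx":0,"wy":0,"wz":0}
    - {"hand":1,"tx":0,"ty":0,"tz":0,"wx":0,"wy":0,"wz":0}

```text
time: 9.82
tool_pos: [471.0, -82.1, 80.4]
tcp_rot: [3.14, -0.002, 0.665]
contact_force: [3.2, 4.9, 3.7]
grip_width: 0.3
```

```bash
python3 st.py
```

```text
9.8167 [471.  -82.1  80.4] r 45.9 phi 126.9 yaw+90 128.1 [3.2 4.9 3.7] j6 -1.0
```

>>> drive_tool:
  deltas:
    - {"hand":1,"tx":0.05,"ty":0,"tz":0,"wx":0,"wy":0,"wz":0}
    - {"hand":1,"tx":0.1,"ty":0,"tz":0,"wx":0,"wy":0,"wz":0}
    - {"hand":1,"tx":0,"ty":0,"tz":-0.5,"wx":0,"wy":0,"wz":0}
    - {"hand":1,"tx":0,"ty":0,"tz":-1,"wx":0,"wy":0,"wz":0}
    - {"hand":1,"tx":0,"ty":0,"tz":-1,"wx":0,"wy":0,"wz":0}
    - {"hand":1,"tx":0,"ty":0.7,"tz":-0.7,"wx":0,"wy":0,"wz":0}
    - {"hand":1,"tx":0,"ty":0.7,"tz":-0.7,"wx":0,"wy":0,"wz":0}
    - {"hand":1,"tx":0,"ty":0.7,"tz":-0.7,"wx":0,"wy":0,"wz":0}
    - {"hand":1,"tx":0,"ty":0,"tz":0,"wx":0,"wy":0,"wz":0}
    - {"hand":1,"tx":0,"ty":0,"tz":0,"wx":0,"wy":0,"wz":0}

```text
time: 10.65
tool_pos: [527.6, -146.0, 264.6]
tcp_rot: [3.139, -0.001, 0.666]
contact_force: [0.2, 1.1, -0.7]
grip_width: 0.5
```

```bash
python3 st.py;  python3 - <<'E'
from plant import *
import cv2,pickle
pickle.dump(camera_model("wrist"),open("w6.pkl","wb"))
a=capture("wrist")[:,:,::-1];cv2.imwrite("pics/w6.png",a)
E
```

```text
10.65 [ 527.6 -146.   264.6] r 39.7 phi -43.1 yaw+90 128.2 [ 0.2  1.1 -0.7] j6 -1.08
```

View pics/w6.png

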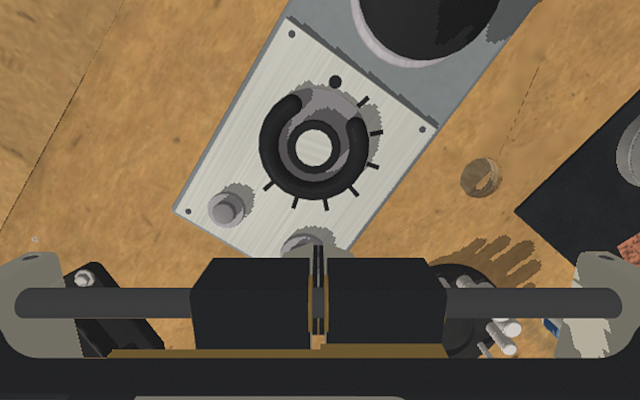

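Run:
```python
import pickle
from h import *
w=pickle.load(open("w6.pkl","rb"))
a=cv2.imread("pics/w6.png");cv2.imwrite("pics/w6z.png",cv2.resize(a[70:220,240:400],(640,600),interpolation=cv2.INTER_CUBIC))
c=np.array([498.58,-118.85])
for p in [(295,103),(357,124)]:
    q=ray(w,*p,72)[:2]-c; print(np.hypot(*q),np.degrees(np.arctan2(q[1],q[0]))-4.39)
print(ray(w,335,82,58.3), ray(w,314,147,79))
```

```text
45.6071845447236 146.65136570422152
48.51231113275042 61.116378649160254
[477.07112942 -56.80457513  58.3       ] [ 498.7614611  -117.99608569   79.        ]
```

View pics/w6z.png

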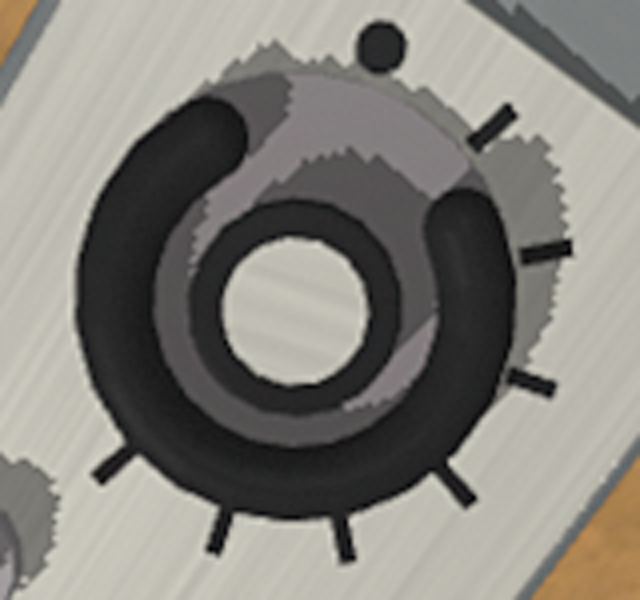

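Both rim ends measured put the gap at about 104–105°, which is on the dot, so the zero stop is confirmed. Going back into the gap to push clockwise.

>>> drive_tool:
  deltas:
    - {"hand":1,"tx":0.073,"ty":-0.69,"tz":0,"wx":0,"wy":0,"wz":0}
    - {"hand":1,"tx":0.073,"ty":-0.69,"tz":0,"wx":0,"wy":0,"wz":0}
    - {"hand":1,"tx":0.073,"ty":-0.69,"tz":0,"wx":0,"wy":0,"wz":0}
    - {"hand":1,"tx":0,"ty":0,"tz":0.9,"wx":0,"wy":0,"wz":0.935}
    - {"hand":1,"tx":0,"ty":0,"tz":0.9,"wx":0,"wy":0,"wz":0.935}
    - {"hand":1,"tx":0,"ty":0,"tz":0.9,"wx":0,"wy":0,"wz":0.935}
    - {"hand":1,"tx":0,"ty":0,"tz":0.9,"wx":0,"wy":0,"wz":0.935}
    - {"hand":1,"tx":0,"ty":0,"tz":0,"wx":0,"wy":0,"wz":0}
    - {"hand":1,"tx":0,"ty":0,"tz":0,"wx":0,"wy":0,"wz":0}

```text
time: 11.45
tool_pos: [480.0, -73.3, 118.2]
tcp_rot: [-3.138, 0.005, 0.345]
contact_force: [0.4, -0.5, 0.5]
grip_width: 0.4
```

```bash
python3 st.py
```

```text
11.45 [480.  -73.3 118.2] r 49.2 phi 112.2 yaw+90 109.8 [ 0.4 -0.5  0.5] j6 -0.65
```

>>> drive_tool:
  deltas:
    - {"hand":1,"tx":0.05,"ty":0.075,"tz":0,"wx":0,"wy":0,"wz":0}
    - {"hand":1,"tx":0,"ty":0,"tz":0.4,"wx":0,"wy":0,"wz":0}
    - {"hand":1,"tx":0,"ty":0,"tz":0.3,"wx":0,"wy":0,"wz":0}
    - {"hand":1,"tx":0,"ty":0,"tz":0.25,"wx":0,"wy":0,"wz":0}
    - {"hand":1,"tx":0,"ty":0,"tz":0,"wx":0,"wy":0,"wz":0}
    - {"hand":1,"tx":0,"ty":0,"tz":0,"wx":0,"wy":0,"wz":0}

```text
time: 11.95
tool_pos: [485.6, -76.8, 82.8]
tcp_rot: [3.141, -0.001, 0.344]
contact_force: [-0.7, 0.6, -0.2]
grip_width: 0.1
```

```bash
python3 st.py
```

```text
11.95 [485.6 -76.8  82.8] r 44.0 phi 107.1 yaw+90 109.7 [-0.7  0.6 -0.2] j6 -0.66
```

>>> drive_tool:
  deltas:
    - {"hand":1,"tx":0.1,"ty":-0.03,"tz":0.06,"wx":0,"wy":0,"wz":1}
    - {"hand":1,"tx":0.1,"ty":0.004,"tz":0,"wx":0,"wy":0,"wz":1}
    - {"hand":1,"tx":0.1,"ty":0.004,"tz":0,"wx":0,"wy":0,"wz":1}
    - {"hand":1,"tx":0.1,"ty":0.004,"tz":0,"wx":0,"wy":0,"wz":1}
    - {"hand":1,"tx":0.1,"ty":0.004,"tz":0,"wx":0,"wy":0,"wz":1}
    - {"hand":1,"tx":0.1,"ty":0.004,"tz":0,"wx":0,"wy":0,"wz":1}
    - {"hand":1,"tx":0.1,"ty":0.004,"tz":0,"wx":0,"wy":0,"wz":1}
    - {"hand":1,"tx":0.1,"ty":0.004,"tz":0,"wx":0,"wy":0,"wz":1}
    - {"hand":1,"tx":0.1,"ty":0.004,"tz":0,"wx":0,"wy":0,"wz":1}
    - {"hand":1,"tx":0.1,"ty":0.004,"tz":0,"wx":0,"wy":0,"wz":1}
    - {"hand":1,"tx":0.1,"ty":0.004,"tz":0,"wx":0,"wy":0,"wz":1}
    - {"hand":1,"tx":0.1,"ty":0.004,"tz":0,"wx":0,"wy":0,"wz":1}
    - {"hand":1,"tx":0.1,"ty":0.004,"tz":0,"wx":0,"wy":0,"wz":1}
    - {"hand":1,"tx":0.1,"ty":0.004,"tz":0,"wx":0,"wy":0,"wz":1}
    - {"hand":1,"tx":0.1,"ty":0.004,"tz":0,"wx":0,"wy":0,"wz":1}
    - {"hand":1,"tx":0.1,"ty":0.004,"tz":0,"wx":0,"wy":0,"wz":1}
    - {"hand":1,"tx":0.1,"ty":0.004,"tz":0,"wx":0,"wy":0,"wz":1}
    - {"hand":1,"tx":0.1,"ty":0.004,"tz":0,"wx":0,"wy":0,"wz":1}
    - {"hand":1,"tx":0.1,"ty":0.004,"tz":0,"wx":0,"wy":0,"wz":1}
    - {"hand":1,"tx":0.1,"ty":0.004,"tz":0,"wx":0,"wy":0,"wz":1}

```text
time: 13.62
tool_pos: [546.1, -110.9, 81.8]
tcp_rot: [-3.14, -0.001, -1.406]
contact_force: [-0.1, 0.7, 0.4]
grip_width: 1.0
```

```bash
python3 st.py
```

```text
13.6167 [ 546.1 -110.9   81.8] r 48.2 phi 9.5 yaw+90 9.4 [-0.1  0.7  0.4] j6 1.07
```

>>> drive_tool:
  deltas:
    - {"hand":1,"tx":0.1,"ty":0.04,"tz":0.04,"wx":0,"wy":0,"wz":1}
    - {"hand":1,"tx":0.1,"ty":0.004,"tz":0,"wx":0,"wy":0,"wz":1}
    - {"hand":1,"tx":0.1,"ty":0.004,"tz":0,"wx":0,"wy":0,"wz":1}
    - {"hand":1,"tx":0.1,"ty":0.004,"tz":0,"wx":0,"wy":0,"wz":1}
    - {"hand":1,"tx":0.1,"ty":0.004,"tz":0,"wx":0,"wy":0,"wz":1}
    - {"hand":1,"tx":0.1,"ty":0.004,"tz":0,"wx":0,"wy":0,"wz":1}
    - {"hand":1,"tx":0,"ty":0,"tz":0,"wx":0,"wy":0,"wz":0}
    - {"hand":1,"tx":0,"ty":0,"tz":0,"wx":0,"wy":0,"wz":0}

```text
time: 14.28
tool_pos: [542.5, -134.8, 79.1]
tcp_rot: [-3.14, -0.0, -1.923]
contact_force: [0.2, -0.8, 0.5]
grip_width: 0.1
```

```bash
python3 st.py
```

```text
14.2833 [ 542.5 -134.8   79.1] r 46.7 phi -20.0 yaw+90 -20.2 [ 0.2 -0.8  0.5] j6 1.54
```

>>> drive_tool:
  deltas:
    - {"hand":1,"tx":-0.1,"ty":0,"tz":0,"wx":0,"wy":0,"wz":0}
    - {"hand":1,"tx":0,"ty":0,"tz":-0.5,"wx":0,"wy":0,"wz":0}
    - {"hand":1,"tx":0,"ty":0,"tz":-1,"wx":0,"wy":0,"wz":0}
    - {"hand":1,"tx":0,"ty":0,"tz":-1,"wx":0,"wy":0,"wz":0}
    - {"hand":1,"tx":0,"ty":0.7,"tz":-0.7,"wx":0,"wy":0,"wz":0}
    - {"hand":1,"tx":0,"ty":0.7,"tz":-0.7,"wx":0,"wy":0,"wz":0}
    - {"hand":1,"tx":0,"ty":0.7,"tz":-0.7,"wx":0,"wy":0,"wz":0}
    - {"hand":1,"tx":0,"ty":0,"tz":0,"wx":0,"wy":0,"wz":0}
    - {"hand":1,"tx":0,"ty":0,"tz":0,"wx":0,"wy":0,"wz":0}

```text
time: 15.03
tool_pos: [464.6, -101.0, 264.1]
tcp_rot: [-3.137, -0.0, -1.924]
contact_force: [0.3, -1.4, -0.4]
grip_width: 0.5
```

```bash
python3 st.py;  python3 - <<'E'
from plant import *
import cv2,pickle
pickle.dump(camera_model("wrist"),open("w7.pkl","wb"))
a=capture("wrist")[:,:,::-1];cv2.imwrite("pics/w7.png",a)
E
```

```text
15.0333 [ 464.6 -101.   264.1] r 38.3 phi 152.3 yaw+90 -20.2 [ 0.3 -1.4 -0.4] j6 1.55
```

View pics/w7.png

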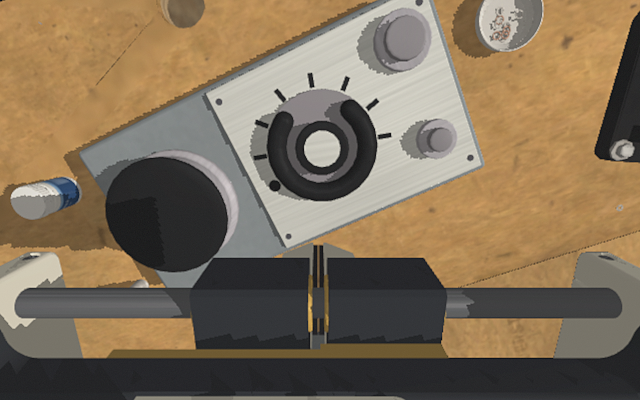

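Run:
```python
import pickle
from h import *
w=pickle.load(open("w7.pkl","rb"))
c=np.array([498.58,-118.85])
for p in [(283,120),(350,108)]:
    q=ray(w,*p,72)[:2]-c; print(np.hypot(*q),np.degrees(np.arctan2(q[1],q[0]))-4.39)
for z in (74,76,78): print(ray(w,437,139,z))
a=cv2.imread("pics/w7.png");cv2.imwrite("pics/w7z.png",cv2.resize(a[70:210,240:400],(640,560),interpolation=cv2.INTER_CUBIC))
```

```text
46.67325057913709 30.106007134565573
47.17372846907486 -60.273733821121255
[ 467.27830158 -229.44871825   74.        ]
[ 467.68861297 -228.8454027    76.        ]
[ 468.09892436 -228.24208714   78.        ]
```

View pics/w7z.png

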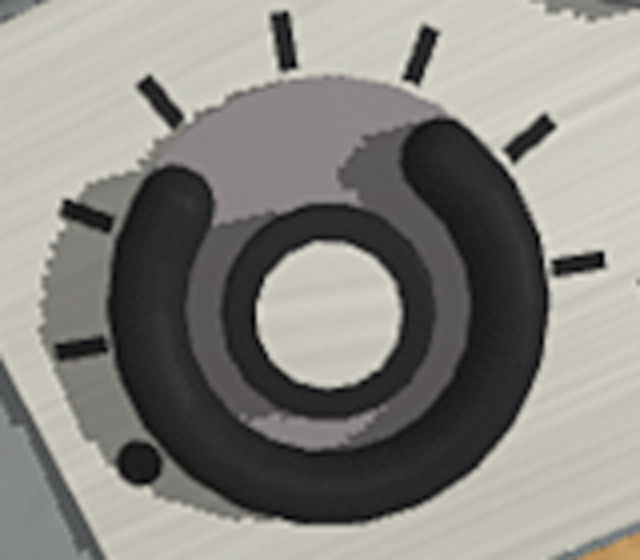

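The gap centre measures -15.1°, exactly the fourth bar. Moving over START.

>>> drive_tool:
  deltas:
    - {"hand":1,"tx":0.76,"ty":-0.293,"tz":0,"wx":0,"wy":0,"wz":0}
    - {"hand":1,"tx":0.76,"ty":-0.293,"tz":0,"wx":0,"wy":0,"wz":0}
    - {"hand":1,"tx":0.76,"ty":-0.293,"tz":0,"wx":0,"wy":0,"wz":0}
    - {"hand":1,"tx":0.76,"ty":-0.293,"tz":0,"wx":0,"wy":0,"wz":0}
    - {"hand":1,"tx":0,"ty":0,"tz":0.95,"wx":0,"wy":0,"wz":0}
    - {"hand":1,"tx":0,"ty":0,"tz":0.95,"wx":0,"wy":0,"wz":0}
    - {"hand":1,"tx":0,"ty":0,"tz":0.95,"wx":0,"wy":0,"wz":0}
    - {"hand":1,"tx":0,"ty":0,"tz":0.95,"wx":0,"wy":0,"wz":0}
    - {"hand":1,"tx":0,"ty":0,"tz":0,"wx":0,"wy":0,"wz":0}
    - {"hand":1,"tx":0,"ty":0,"tz":0,"wx":0,"wy":0,"wz":0}

```text
time: 15.92
tool_pos: [465.3, -231.1, 107.5]
tcp_rot: [3.135, 0.002, -1.925]
contact_force: [0.3, -0.7, 0.8]
grip_width: 0.3
```

```bash
python3 st.py;  python3 - <<'E'
from plant import *
import cv2,pickle
a=capture("side")[:,:,::-1];cv2.imwrite("pics/s8.png",cv2.resize(a[130:250,310:470],(800,600),interpolation=cv2.INTER_CUBIC))
E
```

```text
15.9167 [ 465.3 -231.1  107.5] r 117.1 phi -106.5 yaw+90 -20.3 [ 0.3 -0.7  0.8] j6 1.32
```

View pics/s8.png

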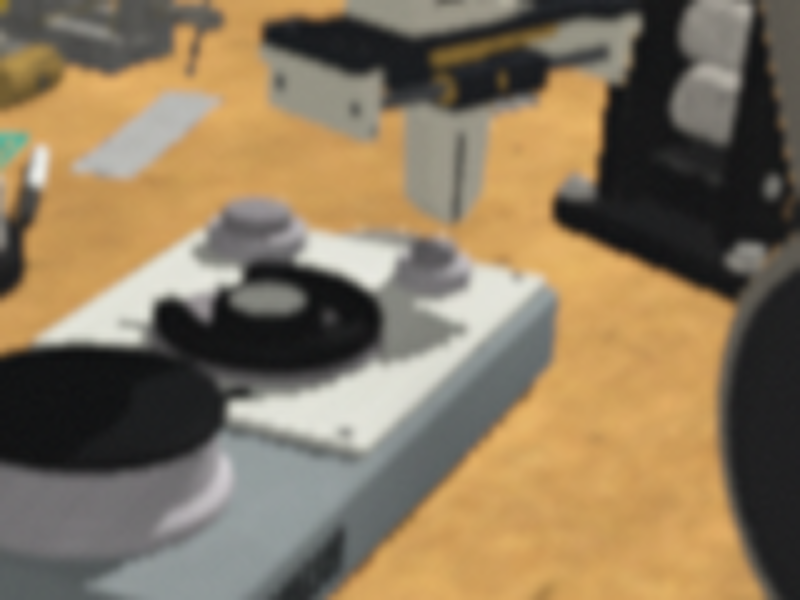

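>>> drive_tool:
  deltas:
    - {"hand":1,"tx":0,"ty":0,"tz":0.35,"wx":0,"wy":0,"wz":0}
    - {"hand":1,"tx":0,"ty":0,"tz":0.06,"wx":0,"wy":0,"wz":0}
    - {"hand":1,"tx":0,"ty":0,"tz":0,"wx":0,"wy":0,"wz":0}

```text
time: 16.22
tool_pos: [466.9, -232.2, 94.9]
tcp_rot: [-3.14, -0.001, -1.926]
contact_force: [-0.2, -0.1, -0.4]
grip_width: 0.4
```

>>> drive_tool:
  deltas:
    - {"hand":1,"tx":0,"ty":0,"tz":0.06,"wx":0,"wy":0,"wz":0}
    - {"hand":1,"tx":0,"ty":0,"tz":0.04,"wx":0,"wy":0,"wz":0}
    - {"hand":1,"tx":0,"ty":0,"tz":0,"wx":0,"wy":0,"wz":0}

```text
time: 16.47
tool_pos: [467.2, -232.4, 90.7]
tcp_rot: [-3.138, -0.001, -1.926]
contact_force: [1.5, -0.2, 3.4]
grip_width: 0.3
```

>>> drive_tool:
  deltas:
    - {"hand":1,"tx":0,"ty":0,"tz":0.06,"wx":0,"wy":0,"wz":0}
    - {"hand":1,"tx":0,"ty":0,"tz":0.05,"wx":0,"wy":0,"wz":0}
    - {"hand":1,"tx":0,"ty":0,"tz":0,"wx":0,"wy":0,"wz":0}
    - {"hand":1,"tx":0,"ty":0,"tz":0,"wx":0,"wy":0,"wz":0}

```text
time: 16.8
tool_pos: [467.3, -232.5, 87.9]
tcp_rot: [-3.137, -0.001, -1.926]
contact_force: [-2.5, 2.2, 22.1]
grip_width: 0.4
```

Run:
```python
from plant import *
from h import *
import pickle
o=get_obs();print(o['tool_pos'],o['contact_force'])
w=camera_model("wrist")
a=capture("side")[:,:,::-1];cv2.imwrite("pics/s9.png",cv2.resize(a[150:210,360:440],(800,600),interpolation=cv2.INTER_CUBIC))
cv2.imwrite("pics/s8b.png",0*a)
b=cv2.imread("pics/side0.png");cv2.imwrite("pics/s0b.png",cv2.resize(b[150:210,360:440],(800,600),interpolation=cv2.INTER_CUBIC))
o=get_obs();print(o['tool_pos'],o['contact_force'])
s=camera_model("side");print([(proj(s,[[466.5,-231.8,z]])[0]-[360,150])*10 for z in (64,70,76,80)])
```

```text
[ 467.29330781 -232.47843191   87.90432642] [-2.47391823  2.21381438 22.1326598 ]
[ 467.25873167 -232.48694558   87.9095168 ] [-2.60508445  3.07448536 23.12439067]
[array([364.34318186, 338.06323594]), array([365.86994016, 316.21244991]), array([367.40294149, 294.27231425]), array([368.42842967, 279.59564746])]
```

View pics/s9.png

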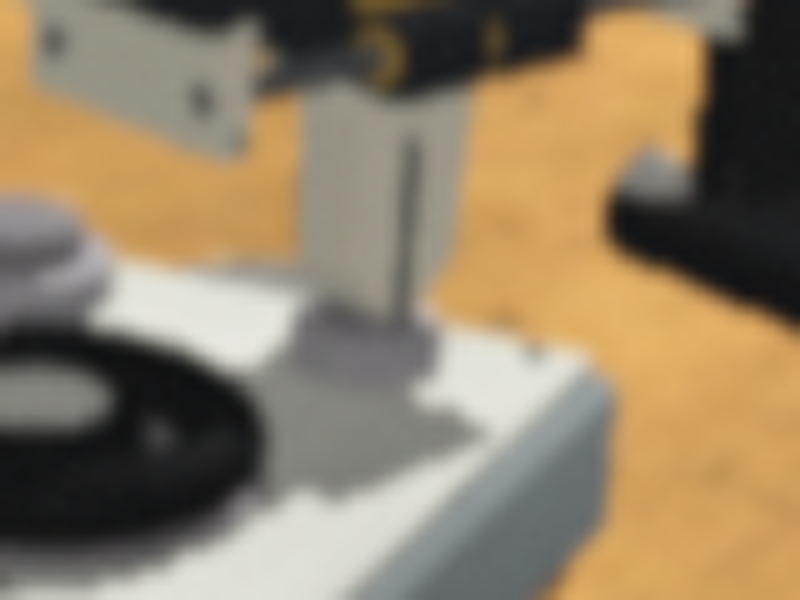

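View pics/s0b.png

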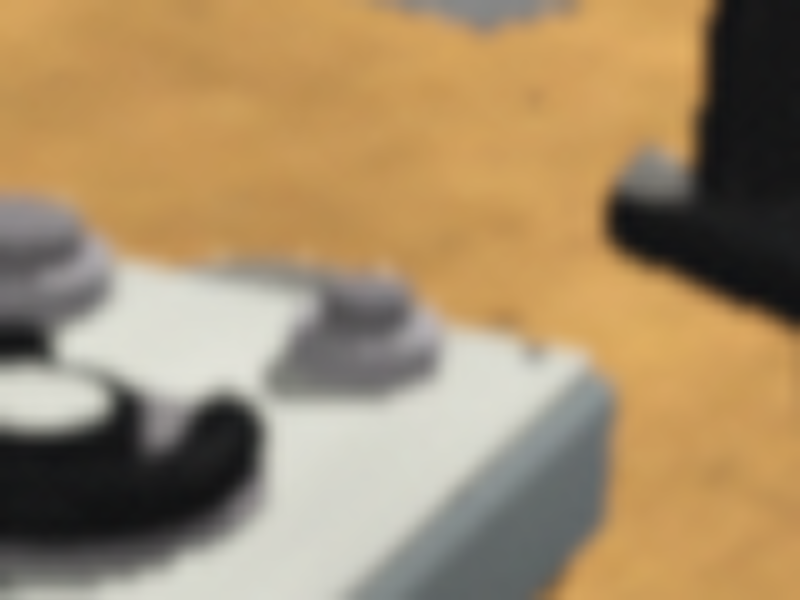

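In the picture the fingertip has pushed the button down to its collar, and the force is 22 N against 5 N for full travel. So START is bottomed, and I'll let it go and check.

>>> drive_tool:
  deltas:
    - {"hand":1,"tx":0,"ty":0,"tz":-0.2,"wx":0,"wy":0,"wz":0}
    - {"hand":1,"tx":0,"ty":0,"tz":-0.5,"wx":0,"wy":0,"wz":0}
    - {"hand":1,"tx":0,"ty":0,"tz":-1,"wx":0,"wy":0,"wz":0}
    - {"hand":1,"tx":0,"ty":0,"tz":-1,"wx":0,"wy":0,"wz":0}
    - {"hand":1,"tx":0,"ty":0,"tz":-1,"wx":0,"wy":0,"wz":0}
    - {"hand":1,"tx":-0.8,"ty":0.7,"tz":-0.5,"wx":0,"wy":0,"wz":0}
    - {"hand":1,"tx":-0.8,"ty":0.7,"tz":0,"wx":0,"wy":0,"wz":0}
    - {"hand":1,"tx":-0.8,"ty":0.4,"tz":0,"wx":0,"wy":0,"wz":0}
    - {"hand":1,"tx":0,"ty":0,"tz":0,"wx":0,"wy":0,"wz":0}
    - {"hand":1,"tx":0,"ty":0,"tz":0,"wx":0,"wy":0,"wz":0}
    - {"hand":1,"tx":0,"ty":0,"tz":0,"wx":0,"wy":0,"wz":0}

```text
time: 17.77
tool_pos: [434.2, -122.2, 250.9]
tcp_rot: [-3.141, -0.0, -1.925]
contact_force: [0.5, -1.0, 0.6]
grip_width: 0.5
```

```bash
python3 st.py;  python3 - <<'E'
from plant import *
import cv2,pickle,numpy as np
pickle.dump(camera_model("wrist"),open("w10.pkl","wb"))
a=capture("wrist")[:,:,::-1];cv2.imwrite("pics/w10.png",a)
b=capture("side")[:,:,::-1];z=cv2.imread("pics/side0.png")
f=lambda i:cv2.resize(i[150:310,240:450],(788,600),interpolation=cv2.INTER_CUBIC)
cv2.imwrite("pics/s10.png",f(b));cv2.imwrite("pics/s10r.png",f(z))
E
```

```text
17.7667 [ 434.2 -122.2  250.9] r 64.5 phi -177.0 yaw+90 -20.3 [ 0.5 -1.   0.6] j6 1.48
```

View pics/w10.png

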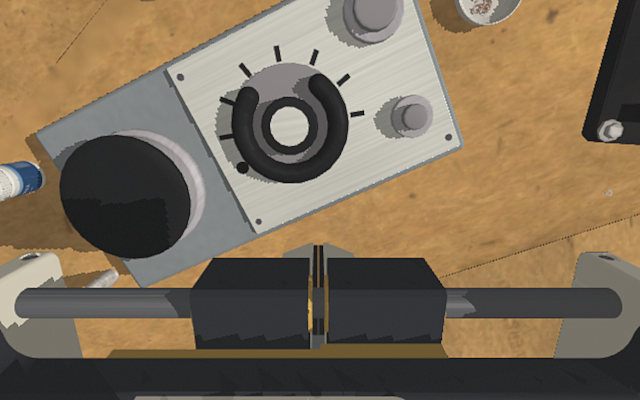

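View pics/s10.png

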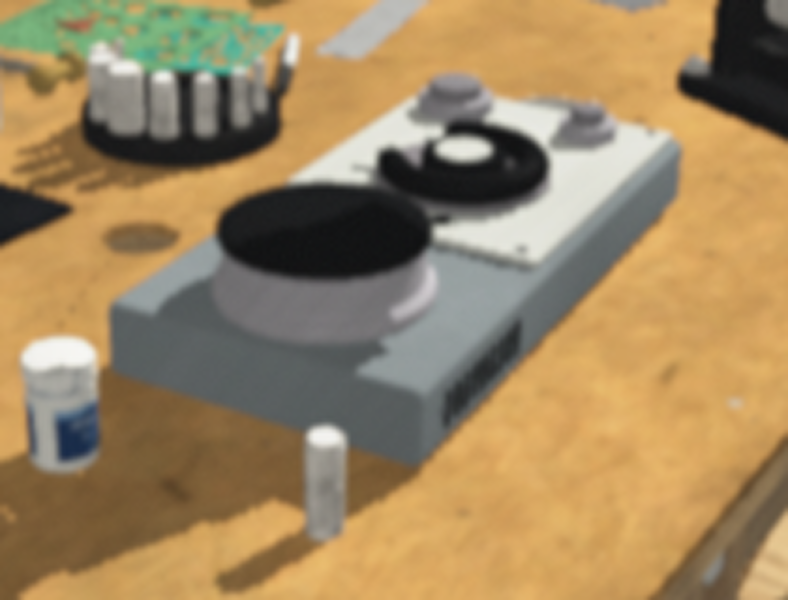

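View pics/s10r.png

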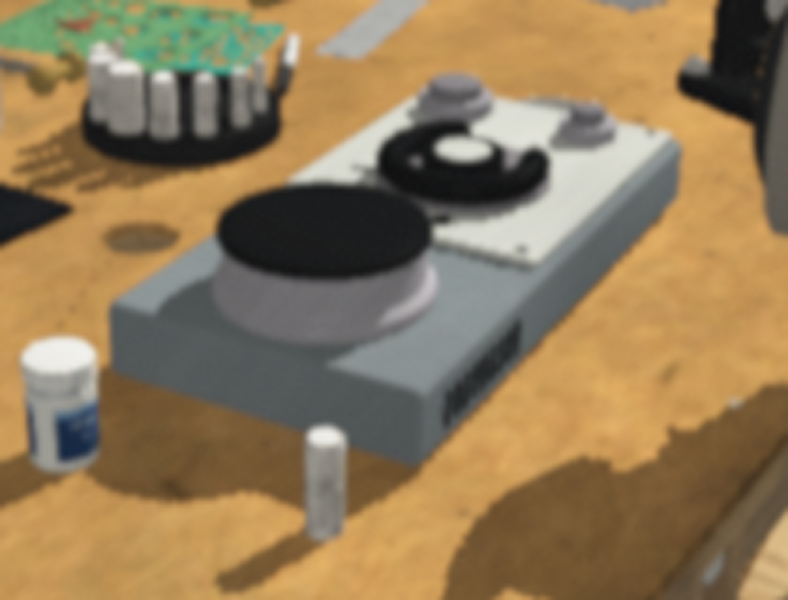

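The gap is still at the fourth bar, START is up as at the beginning (side view about (590,115)), and STOP, jar, punch and dish have not moved. The arm touches nothing.

Run:
```python
from plant import *
print(close_job())
```

```text
the job is handed in; nothing more can be done
None
```

The tumbler is restarted: the dial went to its zero stop, then clockwise to the fourth bar, and START was pressed fully down and released. I handed the job in at about 18 s of the 58 s allowed. It reports no verdict.

- **Zero stop:** I pushed the dial anticlockwise from the seventh notch with the closed fingertips until the force rose against the stop. The wrist picture then put the gap at about 104° against the dot's 105°.
- **Fourth notch:** after the clockwise push, the gap measured −15.1° against a nominal −15°. The last picture after the press still shows it at the fourth bar.
- **START:** it was pressed with about 22 N, where 5 N is full travel, and the picture showed it pushed down to its collar. After release it looks the same as in the first picture.
- **STOP and the loose things:** the jar, punch and STOP look unmoved in the before and after side pictures. The dish I saw only in the wrist pictures, partly cut off in the last one, and I did not measure its position. At the end the arm stood clear at 250 mm height, with contact force at noise level.

**What went wrong or disagreed:**
- The first two move calls were refused because the rows left out some fields. Nothing moved.
- My rough hand-picked readings from the scene and side cameras differed by up to about 40 mm. I dropped them for the wrist camera, whose views agreed to about 1 mm, except for the view just before the press, which put START about 3 mm off.

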